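Wipe the chips off the carving slope

ROBOT

A 6-joint arm with a two-finger parallel gripper is mounted at the origin on the work surface. World frame = base frame: x ahead of the robot, y to its left, z up, the work surface at z = 0. Lengths are in m, angles in rad, forces in N, time in s.
With the tool pointing down it reaches from about 0.35 to 0.975 m from the base axis. Payload 4.9 kg.
Tool frame: the origin (TCP) lies at the very end of the fingers, on their centre line; the grasp point (between the pads) lies 19 mm behind it; z points along the fingers, y is the line along which they close (so a half turn about z gives the same grasp; the last joint's range is limited). The gripper opens to 85 mm and grips with 20 to 120 N. Pads are 22 mm wide; open, the fingers measure 114 mm over their backs; the gripper's body (76 mm by 85 mm) begins 54 mm behind the grasp point. The pads swing forward as they close: fully open they stand 13 mm farther back than shut.
Start: joints at [1.221, 0.053, 1.613, -0, 1.476, -0.119], TCP at [0.143, 0.608, 0.193] pointing down, gripper open.
Joint ranges: [-3.01, 3.01], [-1.01, 2.22], [0.06, 2.58], [-1.02, 4.17], [0.09, 2.62], [-3.14, 3.14]. Speed limits (rad/s): [2.57, 2.57, 3.14, 3.14, 3.14, 3.14].

INTERFACE

Orientations are given as a unit quaternion [w, x, y, z].
In Python, from plant import monitor, vision, manip gives the robot as it stands. The module is installed in compiled form; this text tells all that it offers.
- The arm moves only by the tool arm_command, never from a script. Its argument "rows" is a list of rows, each a list of 3 entries, a list of its own where there are three numbers: the finger opening in mm, from 0 to 85.4, then the shift along the world's x, y, z in units of 30 cm (1.0 is 30 cm), then the turn, a rotation vector about the world's x, y, z in units of pi/2 rad (1.0 is pi/2 rad). In form: [[claw, [x, y, z], [wx, wy, wz]], ...]. A call has 1 to 12 rows; each row is the pose to reach, as a shift and turn from the pose commanded when the call began; what a row does not reach only later rows make up. A row lasts 1/12 s, in which the tool goes at most 41.7 mm and 7.16 degrees, less where a joint would pass 70% of its speed; a pose out of reach is approached as far as the arm can. A call with a number of a shift or a turn outside -1 to 1 is refused whole. A call with a gripper value outside its range is refused whole. The fingers move at their own pace and stop on an object; the grip force is fixed at half the most. Time passes only in rows, so rows that repeat a pose let the fingers close. It gives the time, the measured TCP pose, the force, the opening and the grip force at its end, in the units of the state.
- monitor.state(): the state, without advancing time (a new reading comes with each control period).
- vision.grab_frame(name): name is "scene" or "top" or "wrist"; returns a dict with "color" (400x640x3 uint8, red, green, blue), "z_map" (400x640 float32, m along the optical axis (not along the pixel's ray), 0 where there is no reading), "mtx" (3x3 intrinsics, pixels), "R" (3x3) and "t" (3): a world point X has camera coordinates R X + t. Camera axes: x right, y down, z forward; pixel columns grow to the right and rows downward; lengths in m; the calibration is good to about 2 mm. A picture is of the moment at which its call begins.
- manip.job_done(): hands the job in; it is judged then, once.
The state is a dict: "time": time; "joint_pos": joint angles; "joint_vel": joint speeds; "joint_efforts": joint torques, N m; "tool_pos": TCP position; "tool_rot": TCP orientation; "contact_force": force on the tool from outside, world axes, zero at the start; "ft_torque": the same for the moment, N m; "gripper_width": opening from 0.0 (shut) to 1.0 (fully open); "grasp_force": force on a finger pad.
Only numpy, scipy, OpenCV 4.12 (cv2) and the standard library are available. Lean on these libraries where they do the work, as an engineer would, in place of code of your own. Each camera call takes 0.05 s, during which the arm holds its last target. There are 200 camera calls.

TASK

Clear the sloping carving board: take the scraper block by its grip bar and, with its sole held flat against the slope and without pressing hard, wipe all four loose wood chips down over the board's lower edge into the metal trough. Then lay the scraper flat and squarely in the middle of the cork pad, lengthwise, and let go. Do not touch the chips with the fingers, and leave everything else on the table where it is.

Things in the scene. Friction and masses are not known exactly. Their poses are not given: they have to be found in the camera images.
- board: fixed plywood carving slope 320 (x) x 240 (y) x 15 mm, no rims, on a frame. Origin: centre of its upper face, 139 mm above the table. x level along it, y UP the slope, z normal out of the face. Slope 27 degrees; lower edge (y = -120) 85 mm above the table, upper edge 194 mm. Chip centres start within x +-95, y -85 to +35 mm and stay by friction
- trough: fixed level open aluminium tray on the table along the board's lower edge, outside 330 (x) x 115 (y) x 60 mm high, walls and floor 5 mm. Origin: centre of its underside; x along the board's x, y towards the board, z up. The board's lower edge overhangs its inside by 2 mm, so what drops over the edge falls in
- scraper: wooden scraper block lying flat on the table: sole block 160 (x) x 44 (y) x 22 mm high with a dark rubber strip round it; on it a dark upright grip bar 110 (x) x 24 mm (y), from 22 to 72 mm above the sole; about 0.25 kg. Origin: centre of the flat sole; z up. Its long faces push; take the bar across its 24 mm thickness
- pad: fixed cork pad 210 (x) x 115 (y) mm, 6 mm thick, flat on the table; origin: centre of its underside. The scraper's place: its long side goes along the pad's long side, either way round
- chip1: loose offcut chip of pale wood lying flat on the board, a slab 62 x 24 x 12 mm (its x, y, z), about 15 g; origin: centre of its underside as it lies at the start
- chip2: loose offcut chip of pale wood lying flat on the board, a slab 60 x 28 x 12 mm (its x, y, z), about 15 g; origin: centre of its underside as it lies at the start
- chip3: loose offcut chip of pale wood lying flat on the board, a slab 60 x 20 x 14 mm (its x, y, z), about 15 g; origin: centre of its underside as it lies at the start
- chip4: loose offcut chip of pale wood lying flat on the board, a slab 60 x 26 x 13 mm (its x, y, z), about 15 g; origin: centre of its underside as it lies at the start
- tape: bystander: roll of pale tape standing flat, 104 mm across, 45 mm high; origin: centre of its underside
- bottle: bystander: white plastic bottle, 64 mm across, 170 mm tall; origin: centre of its underside
- jar: bystander: black jar, 84 mm across, 100 mm tall; origin: centre of its underside
- carving: bystander: half-painted carved fish on a small wooden foot, about 125 mm long (x), 50 mm wide and high; origin: centre of its underside
- graver: bystander: hand graver lying flat, 150 mm long (x), 22 mm wide, 18 mm high; origin: centre of its underside
- graver2: bystander: a second graver, 170 mm long (x), 22 mm wide, 18 mm high; origin: centre of its underside

How it is judged:
On the way, in this order (a step that is already met when the one before it is completed fails the run):
1. the scraper's sole lies flat on the board (within 0.12 rad and 5 mm) (angle between the z axis of scraper and the z axis of board, either way round below 0.12 rad and z of scraper in the frame of board between -0.004 and 0.005 m and x of scraper in the frame of board between -0.16 and 0.16 m and y of scraper in the frame of board between -0.12 and 0.12 m), for 0.1 s.
2. all four chips lie in the trough (x of chip1 in the frame of trough between -0.165 and 0.165 m and y of chip1 in the frame of trough between -0.0575 and 0.0575 m and z of each of chip1, chip2, chip3, chip4 in the frame of trough below 0.065 m and x of chip2 in the frame of trough between -0.165 and 0.165 m and y of chip2 in the frame of trough between -0.0575 and 0.0575 m and x of chip3 in the frame of trough between -0.165 and 0.165 m and y of chip3 in the frame of trough between -0.0575 and 0.0575 m and x of chip4 in the frame of trough between -0.165 and 0.165 m and y of chip4 in the frame of trough between -0.0575 and 0.0575 m), for 0.2 s.
At the end, for the whole second after the job is handed in: All four chips lie in the trough (centres over its 330 x 115 mm outline and less than 65 mm above the table), at rest; the scraper lies flat on the cork pad, its centre within 30 mm of the pad's centre along and across it, its length within 0.2 rad of the pad's, at rest (all of step 2 and linear speed of each of chip1, chip2, chip3, chip4 below 0.03 m/s and x of scraper in the frame of pad between -0.03 and 0.03 m and y of scraper in the frame of pad between -0.03 and 0.03 m and z of scraper in the frame of pad between 0.002 and 0.01 m and angle between the x axis of scraper and the x axis of pad, either way round below 0.2 rad and angle between scraper's own z axis and vertical below 0.08 rad and linear speed of scraper below 0.02 m/s); the robot touches nothing.
It fails at once if a bystander is knocked (moved more than 20 mm) (distance of any of tape, bottle, jar, carving, graver, graver2 from where it was at the start of the episode above 0.02 m).
It fails at once if a chip is pushed or picked with the fingers instead of the scraper (more than 1 N) (contact force between the fingers and chip1 above 1 N or contact force between the fingers and chip2 above 1 N or contact force between the fingers and chip3 above 1 N or contact force between the fingers and chip4 above 1 N).
It fails at once if the scraper is pressed on the board with more than 50 N (contact force between scraper and board above 50 N).
It fails at once if the scraper bears on the board (over 5 N) while its sole is more than 0.25 rad (14 degrees) from flat on it (contact force between scraper and board above 5 N and angle between the z axis of scraper and the z axis of board, either way round above 0.25 rad).
It also fails if it takes over 64 s, if anything falls off the work surface, if the arm or the gripper's body presses on something with over 40 N, if the wrist force passes 120 N, or if a joint passes its speed limit or range.

## Working session

There is one attempt and no reset: what is moved stays moved. The work goes in short steps, Python scripts to look and compute and a tool call to move; the robot and the scene stay as the last step left them, time stands still between calls to the robot, and variables do not carry over. Pictures are saved under pics/ and viewed, at most 10 in all, crops included, and the job is handed in when it is done.

Besides the shell and the picture viewer there is one more tool, called after "Request:" as name(argument=value, ...), one argument or row to a line, values as JSON. arm_command: Moves the arm, as the interface text tells. Shifts and turns lie within -1 to 1; 1 stands for 30 cm of shift or pi/2 rad of turn. Its arguments: {"type":"object","properties":{"rows":{"type":"array"}},"required":["rows"]}

```bash
mkdir -p pics; python3 - <<'E'
from plant import monitor, vision
import cv2,pickle,numpy as np
for n in ("scene","top","wrist"):
    f=vision.grab_frame(n); pickle.dump(f,open(f'{n}0.pkl','wb'))
    cv2.imwrite(f'pics/{n}0.png',f['color'][:,:,::-1])
    print(n,f['mtx'].tolist(),(-f['R'].T@f['t']).round(3),f['R'].round(3).tolist())
print(monitor.state())
E
```

```text
scene [[429.08137341271686, 0.0, 314.9502662353263], [0.0, 429.08137341271686, 201.12170169066385], [0.0, 0.0, 1.0]] [ 1.265 -0.988  1.054] [[0.815, 0.579, -0.013], [0.344, -0.501, -0.794], [-0.466, 0.643, -0.608]]
top [[372.2556135453773, 0.0, 325.17275841886493], [0.0, 372.2556135453773, 200.3864827346347], [0.0, 0.0, 1.0]] [0.37  0.021 1.113] [[-0.017, -1.0, -0.009], [-0.989, 0.018, -0.147], [0.147, 0.006, -0.989]]
wrist [[323.9378296913208, 0.0, 316.54681714274494], [0.0, 323.9378296913208, 202.83087599664196], [0.0, 0.0, 1.0]] [0.065 0.626 0.374] [[0.229, 0.973, -0.001], [0.926, -0.217, 0.308], [0.299, -0.072, -0.951]]
{'time': 0.15, 'joint_pos': array([ 1.22099804e+00,  5.32108166e-02,  1.61396543e+00, -5.03619207e-05,
        1.47600681e+00, -1.18996128e-01]), 'joint_vel': array([-0.00102221, -0.00140696, -0.00449512,  0.00223265, -0.00233839,
        0.00024962]), 'joint_efforts': array([ 7.91003858e-04, -3.94245636e+01, -3.70720589e+01, -6.98822009e-05,
        4.65172052e-03,  1.27763677e-06]), 'tool_pos': array([0.1427991 , 0.60790921, 0.19244988]), 'tool_rot': array([-1.60309444e-04,  1.15142688e-01,  9.93348644e-01, -7.79274422e-04]), 'contact_force': array([-0.27786561,  0.39819675, -0.38199449]), 'ft_torque': array([-0.01718594, -0.02797526,  0.01152844]), 'grasp_force': 0.0, 'gripper_width': 0.9931474363437581}
```

View pics/scene0.png

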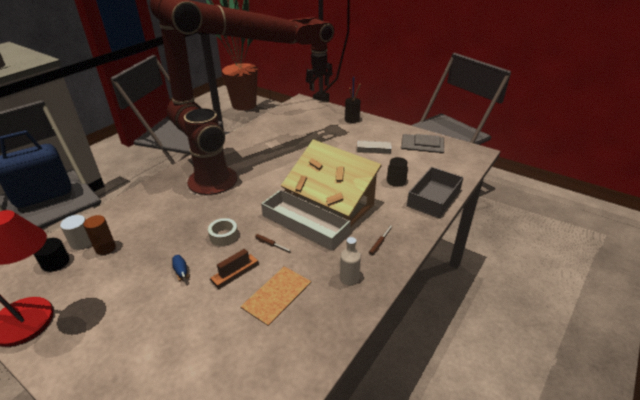

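View pics/top0.png

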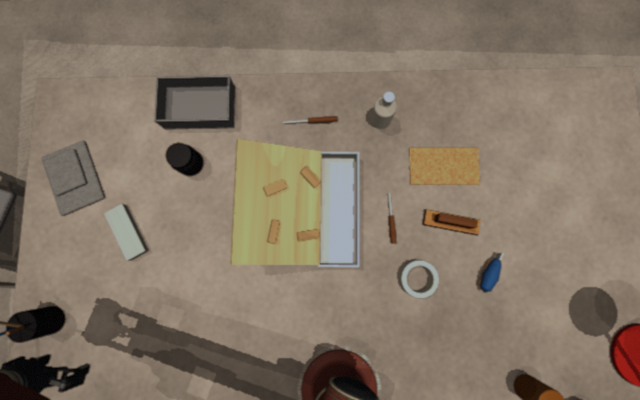

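The scene view shows the board at (330,180), the trough at (308,217), the scraper at (235,267), and the pad at (277,294). In the top view the board spans (233-322, 140-265), with upslope to the left (+y). There the trough is at (340,210), the scraper at (452,222) with its bar at (456,219), the pad at (445,166), and the chips at (275,188), (310,177), (274,231) and (308,236).

```bash
cat > h.py <<'E'
import numpy as np,cv2,pickle
def cloud(f):
    K=f['mtx'];z=f['z_map'];v,u=np.mgrid[:z.shape[0],:z.shape[1]]
    c=np.stack([(u-K[0,2])/K[0,0]*z,(v-K[1,2])/K[1,1]*z,z],-1)
    return (c-f['t'])@f['R']          # world points
def ray(f,u,v,h):                     # pixel -> plane z=h
    d=f['R'].T@np.linalg.inv(f['mtx'])@np.array([u,v,1.]);o=-f['R'].T@f['t']
    return o+d*(h-o[2])/d[2]
def blobs(m,amin):
    n,l,s,c=cv2.connectedComponentsWithStats(m.astype(np.uint8),connectivity=8)
    return [l==i for i in range(1,n) if s[i,4]>=amin]
def rect(P):                          # world xy of points -> centre,size,angle of the long side
    (c,(w,h),a)=cv2.minAreaRect((P[:,:2]*1000).astype(np.float32))
    if w<h: w,h,a=h,w,a+90
    return np.round(c,1),round(w),round(h),round((a+90)%180-90,1)
E
python3 - <<'E'
from h import *
for n in("top","scene"):
    f=pickle.load(open(n+'0.pkl','rb'));W=cloud(f);hsv=cv2.cvtColor(f['color'],cv2.COLOR_RGB2HSV)
    near=(W[...,0]>.15)&(W[...,0]<1.0)&(abs(W[...,1])<.6)&(f['z_map']>0)
    # table height
    print(n,'table z',np.median(W[...,2][near&(abs(W[...,2])<.02)]))
    m=near&(hsv[...,1]>90)&(hsv[...,0]<30)
    for b in blobs(m,60):
        P=W[b];ys,xs=np.where(b)
        print(' px',int(xs.mean()),int(ys.mean()),'n',b.sum(),'z',np.percentile(P[:,2],[5,50,95]).round(3),rect(P),np.median(hsv[b],0))
    r=near&(W[...,2]>.03)&(W[...,2]<.3)
    for b in blobs(r,40):
        P=W[b];ys,xs=np.where(b)
        print(' high px',int(xs.mean()),int(ys.mean()),'n',b.sum(),'z',np.percentile(P[:,2],[5,50,95]).round(3),rect(P))
E
```

```text
top table z 0.00035598898949357796
 px 322 119 n 170 z [0.008 0.016 0.02 ] (array([790. ,  32.2]), 90, 24, -87.2) [ 11.  171.   94.5]
 px 261 195 n 3530 z [0.14  0.161 0.192] (array([514. , 214.9]), 313, 173, -6.7) [ 25.  96. 164.]
 px 443 165 n 2566 z [0.003 0.006 0.01 ] (array([ 635.7, -335.4]), 211, 118, 88.9) [ 18. 131. 163.]
 px 304 207 n 1756 z [0.088 0.113 0.122] (array([507.9,  77.6]), 314, 73, -0.4) [ 23. 101. 164.]
 px 451 221 n 884 z [0.015 0.026 0.074] (array([ 464.4, -343.2]), 162, 50, 78.0) [ 13. 170. 103.]
 px 391 229 n 156 z [0.008 0.016 0.02 ] (array([ 444.6, -168. ]), 77, 16, -0.4) [ 11.  171.5  93.5]
 px 16 390 n 618 z [0.475 0.493 0.519] (array([170.7, 533. ]), 131, 29, 86.5) [  4. 170.  23.]
 high px 191 99 n 1459 z [0.033 0.056 0.071] (array([838.9, 416.9]), 221, 143, -89.9)
 high px 384 109 n 619 z [0.042 0.114 0.17 ] (array([ 783.4, -146.7]), 63, 59, 72.5)
 high px 279 204 n 10984 z [0.084 0.143 0.189] (array([506.9,  96.1]), 329, 328, 89.0)
 high px 183 158 n 850 z [0.041 0.097 0.102] (array([656.7, 435.6]), 80, 77, 3.1)
 high px 455 220 n 430 z [0.039 0.071 
[... 755 characters left out ...]

 px 275 294 n 2014 z [0.001 0.005 0.009] (array([ 634.1, -332.2]), 221, 125, 88.6) [ 15. 139. 185.]
 high px 326 186 n 5838 z [0.038 0.119 0.184] (array([506.9,  91.2]), 337, 331, -1.2)
 high px 396 169 n 410 z [0.036 0.077 0.1  ] (array([661.2, 431.1]), 80, 80, 65.0)
 high px 434 189 n 867 z [0.032 0.052 0.07 ] (array([839.2, 415. ]), 231, 143, -89.9)
 high px 221 228 n 325 z [0.032 0.042 0.047] (array([ 303.6, -238.1]), 105, 103, -0.8)
 high px 349 260 n 655 z [0.039 0.105 0.168] (array([ 791.7, -157.1]), 63, 53, 27.0)
 high px 232 262 n 455 z [0.033 0.062 0.073] (array([ 464.6, -345. ]), 111, 32, 77.4)
 high px 178 265 n 236 z [0.031 0.041 0.047] (array([ 322.2, -449.3]), 120, 40, -25.1)
```

```bash
python3 - <<'E'
from h import *
res=[]
for n in("top","scene"):
    f=pickle.load(open(n+'0.pkl','rb'));W=cloud(f);hsv=cv2.cvtColor(f['color'],cv2.COLOR_RGB2HSV)
    H=hsv[...,0];box=(W[...,0]>.33)&(W[...,0]<.69)&(W[...,1]>-.02)&(W[...,1]<.3)&(W[...,2]>.075)
    m=box&(H>=20)&(H<32)&(hsv[...,1]>75)
    P=W[m];
    for _ in range(4):
        c=P.mean(0);nv=np.linalg.svd(P-c,full_matrices=False)[2][2];nv*=np.sign(nv[2]);P=P[abs((P-c)@nv)<.004]
    print(n,'slope deg',np.degrees(np.arccos(nv[2])),'upslope az',np.degrees(np.arctan2(-nv[1],-nv[0])),'n',nv.round(4),'c',c.round(4),'z at c',len(P))
    Y=-nv*nv[2]+[0,0,1];Y/=np.linalg.norm(Y);X=np.cross(Y,nv)
    d=(W-c)@nv; on=box&(abs(d)<.02); B=np.stack([(W[on]-c)@X,(W[on]-c)@Y],1)
    lo,hi=np.percentile(B,[.5,99.5],axis=0); print('extents',lo.round(3),hi.round(3),(hi-lo).round(3))
    q=cv2.minAreaRect((B*1000).astype(np.float32));print(q)
    O=c+X*(lo+hi)[0]/2+Y*(lo+hi)[1]/2;print('origin',O.round(4),'edge low',(O-.12*Y).round(4))
    np.savez(n+'_board.npz',O=O,X=X,Y=Y,Z=nv)
    mc=box&(H<20)&(hsv[...,1]>75)&(d>.004)&(d<.025)
    for b in blobs(mc,20):
        ys,xs=np.where(b);Q=(W[b]-O)@np.stack([X,Y,nv],1);print(' chip',int(xs.mean()),int(ys.mean()),b.sum(),rect(Q),np.median(Q[:,2]).round(4))
    t=(W[...,0]>.32)&(W[...,0]<.7)&(W[...,1]>-.12)&(W[...,1]<.02)&(W[...,2]>.052)&(W[...,2]<.068)
    print('trough',rect(W[t]),np.median(W[t][:,2]))
E
```

```text
top slope deg 35.803442144226224 upslope az 90.68213118648643 n [ 0.007 -0.585  0.811] c [0.5068 0.1547 0.1434] z at c 636
extents [-0.157 -0.123] [0.161 0.11 ] [0.317 0.233]
((3.1833038330078125, -9.097602844238281), (239.41741943359375, 318.9576721191406), 87.97015380859375)
origin [0.509  0.1492 0.1395] edge low [0.5101 0.0519 0.0693]
 chip 304 174 42 (array([ 73.4, -71.9]), 52, 18, 23.4) 0.0228
 chip 275 187 199 (array([39.7, 16.4]), 59, 25, -65.8) 0.0124
 chip 273 231 182 (array([-74.4,  21.1]), 59, 21, -12.3) 0.0102
 chip 303 235 124 (array([-85.5, -66.1]), 41, 24, -81.2) 0.0207
trough (array([504.7, -23.2]), 329, 91, -0.8) 0.05941690653547597
scene slope deg 26.824337443105 upslope az 88.30941592135662 n [-0.0133 -0.4511  0.8924] c [0.5225 0.1497 0.1402] z at c 2961
extents [-0.171 -0.125] [0.147 0.114] [0.319 0.239]
((-14.392776489257812, -5.227272033691406), (327.20721435546875, 243.2469482421875), 0.11486891657114029)
origin [0.5105 0.1448 0.1375] edge low [0.5073 0.0377 0.0834]
 chip 315 163 74 (array([-75.9,  20.4]), 65, 24, -12.8) 0.0137
 chip 339 173 100 (array([40.5, 16.8]), 66, 26, -62.8) 0.0122
 chip 300 183 88 (array([-80.7, -77.9]), 64, 27, -73.0) 0.0118
 chip 334 198 116 (array([ 77.6, -78.6]), 57, 38, 41.4) 0.0111
trough (array([504.4, -25.7]), 337, 96, -1.1) 0.05728318661214249
```

```bash
python3 -c "
import cv2
i=cv2.imread('pics/top0.png')[125:280,220:510]
cv2.imwrite('pics/crop.png',cv2.resize(i,(783,418),interpolation=cv2.INTER_CUBIC))"
```

```text
(no output)
```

View pics/crop.png

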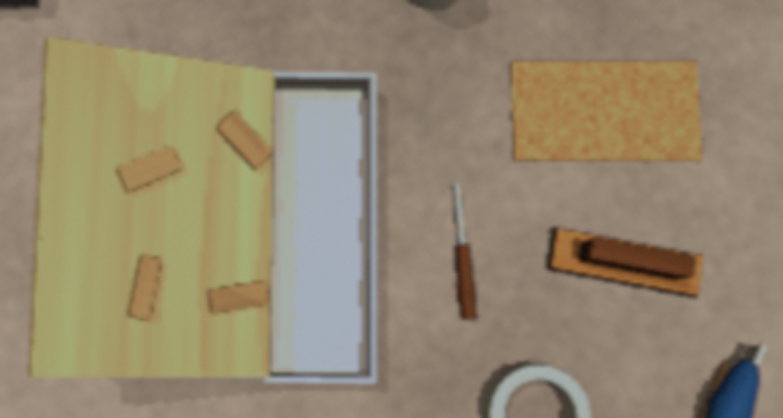

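Request:
arm_command(
  rows=[
    [85, [0.2, -0.1, 0.4], [0, 0, 0]],
    [85, [0.86, -0.7, 0.75], [0, 0, -0.3]],
    [85, [0.86, -0.7, 0.75], [0, 0, -0.3]],
    [85, [0.86, -0.7, 0.75], [0, 0, -0.3]],
    [85, [0.86, -0.7, 0.75], [0, 0, -0.3]],
    [85, [0.86, -0.7, 0.75], [0, 0, -0.3]],
    [85, [0.86, -0.7, 0.75], [0, 0, -0.3]],
    [85, [0.86, -0.7, 0.75], [0, 0, -0.3]],
    [85, [0.86, -0.7, 0.75], [0, 0, -0.3]],
    [85, [0.86, -0.7, 0.75], [0, 0, -0.3]],
    [85, [0.86, -0.7, 0.75], [0, 0, -0.3]],
  ],
)

```text
time: 1.07
tool_pos: [0.4049, 0.3959, 0.4226]
tool_rot: [0.002, 0.347, 0.938, 0.002]
contact_force: [-0.2, 0.1, 0.6]
gripper_width: 0.997
grasp_force: 0.0
```

Request:
arm_command(
  rows=[
    [85, [0.2, -0.9, 0], [0, 0, -0.3]],
    [85, [0.2, -0.9, 0], [0, 0, -0.3]],
    [85, [0.2, -0.9, 0], [0, 0, -0.3]],
    [85, [0.2, -0.9, 0], [0, 0, -0.3]],
    [85, [0.2, -0.9, 0], [0, 0, -0.3]],
    [85, [0.2, -0.9, 0], [0, 0, -0.3]],
    [85, [0.2, -0.9, 0], [0, 0, -0.3]],
    [85, [0.2, -0.9, 0], [0, 0, -0.3]],
  ],
)

```text
time: 1.73
tool_pos: [0.4613, 0.1249, 0.4173]
tool_rot: [-0.0, 0.556, 0.831, -0.001]
contact_force: [0.4, 0.2, -0.6]
gripper_width: 0.99
grasp_force: 0.0
```

```bash
cat > bd.py <<'E'
from h import *
from plant import vision
b0=np.load('scene_board.npz')
for n in("wrist","top"):
    f=vision.grab_frame(n) if n=="wrist" else pickle.load(open('top0.pkl','rb'))
    cv2.imwrite(f'pics/{n}1.png',f['color'][:,:,::-1])
    W=cloud(f);hsv=cv2.cvtColor(f['color'],cv2.COLOR_RGB2HSV)
    L=(W-b0['O'])@np.stack([b0['X'],b0['Y'],b0['Z']],1)
    box=(abs(L[...,0])<.175)&(abs(L[...,1])<.135)&(abs(L[...,2])<.03)
    P=W[box&(hsv[...,0]>=20)&(abs(L[...,2])<.012)&(abs(L[...,1])<.11)]
    for _ in range(6):
        c=P.mean(0);Z=np.linalg.svd(P-c,full_matrices=False)[2][2];Z*=np.sign(Z[2]);P=P[abs((P-c)@Z)<.005]
    Y=-Z*Z[2]+[0,0,1];Y/=np.linalg.norm(Y);X=np.cross(Y,Z)
    d=(W-c)@Z;on=box&(abs(d)<.008)
    B=np.stack([(W[on]-c)@X,(W[on]-c)@Y],1);q=cv2.minAreaRect((B*1000).astype(np.float32))
    lo,hi=np.percentile(B,[.3,99.7],axis=0);O=c+X*(lo+hi)[0]/2+Y*(lo+hi)[1]/2
    print(n,len(P),'slope',np.degrees(np.arccos(Z[2])).round(2),'az',np.degrees(np.arctan2(Y[1],Y[0])).round(2),'O',O.round(4),'ext',(hi-lo).round(3),np.round(q[1]),q[2],'rectO',(c+X*q[0][0]/1e3+Y*q[0][1]/1e3).round(4))
    for b in blobs(box&(hsv[...,0]<20)&(d>.004)&(d<.025),20):
        Q=(W[b]-O)@np.stack([X,Y,Z],1);print(' chip',b.sum(),rect(Q),np.median(Q[:,2]).round(4))
    np.savez(n+'_board.npz',O=O,X=X,Y=Y,Z=Z)
E
python3 bd.py
```

```text
wrist 17597 slope 27.06 az 88.36 O [0.5078 0.1511 0.1412] ext [0.317 0.238] [320. 241.] 0.0358654260635376 rectO [0.5078 0.1501 0.1407]
 chip 743 (array([-74.8,  17.7]), 60, 21, -10.3) 0.0136
 chip 746 (array([40.2, 17.3]), 59, 26, -63.1) 0.0128
 chip 540 (array([-80.3, -80.5]), 64, 24, -79.3) 0.0118
 chip 582 (array([ 79.6, -84. ]), 60, 29, 48.0) 0.0116
top 8584 slope 26.95 az 88.37 O [0.5091 0.1473 0.1397] ext [0.317 0.239] [242. 319.] 89.924560546875 rectO [0.5099 0.1466 0.1393]
 chip 199 (array([ 79.1, -83.4]), 59, 28, 48.1) 0.012
 chip 201 (array([39.3, 17.6]), 59, 24, -63.0) 0.0129
 chip 188 (array([-75.4,  16.1]), 59, 26, -10.0) 0.0139
 chip 193 (array([-80.8, -79.9]), 62, 24, -79.1) 0.0116
```

View pics/wrist1.png

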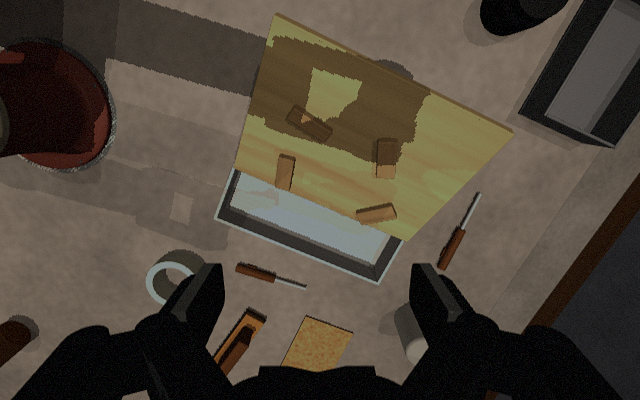

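The wrist view shows the board with the chips at (310,123), (386,157), (286,172) and (377,212). The trough is below it, and the scraper (240,343) and the pad (320,345) lie ahead. All views agree that the slope is 27.0° and O≈(0.509, 0.148, 0.139).

Request:
arm_command(
  rows=[
    [85, [0, -0.95, -0.2], [0, 0, -0.38]],
    [85, [0, -0.95, -0.2], [0, 0, -0.38]],
    [85, [0, -0.95, -0.2], [0, 0, -0.38]],
    [85, [0, -0.95, -0.2], [0, 0, -0.38]],
    [85, [0, -0.95, -0.2], [0, 0, -0.38]],
    [85, [0, -0.95, -0.2], [0, 0, -0.38]],
    [85, [0, -0.95, -0.2], [0, 0, -0.38]],
    [85, [0, -0.95, -0.2], [0, 0, -0.38]],
  ],
)

```text
time: 2.45
tool_pos: [0.46, -0.1604, 0.3546]
tool_rot: [-0.002, 0.776, 0.631, -0.002]
contact_force: [-0.6, 0.1, -0.7]
gripper_width: 0.993
grasp_force: 0.0
```

Request:
arm_command(
  rows=[
    [85, [0.01, -0.61, -0.55], [0, 0, 0]],
    [85, [0.01, -0.61, -0.55], [0, 0, 0]],
    [85, [0.01, -0.61, -0.55], [0, 0, 0]],
    [85, [0.01, -0.61, -0.55], [0, 0, 0]],
    [85, [0.01, -0.61, -0.55], [0, 0, 0]],
    [85, [0.01, -0.61, -0.55], [0, 0, 0]],
    [85, [0.01, -0.61, -0.55], [0, 0, 0]],
    [85, [0.01, -0.61, -0.55], [0, 0, 0]],
  ],
)

```text
time: 3.12
tool_pos: [0.4636, -0.338, 0.1902]
tool_rot: [-0.003, 0.774, 0.633, 0.0]
contact_force: [-0.0, -0.6, 1.0]
gripper_width: 0.995
grasp_force: 0.0
```

```bash
python3 - <<'E'
from h import *
from plant import vision,monitor
f=vision.grab_frame("wrist");W=cloud(f);cv2.imwrite('pics/w2.png',f['color'][:,:,::-1])
m=(abs(W[...,0]-.464)<.12)&(abs(W[...,1]+.343)<.13)
for a,b,n in((.06,.08,'bar'),(.015,.03,'sole')):
    k=m&(W[...,2]>a)&(W[...,2]<b)
    for q in blobs(k,150): print(n,q.sum(),rect(W[q]),np.median(W[q][:,2]))
s=monitor.state();print(s['tool_pos'],s['tool_rot'])
E
```

```text
bar 2766 (array([ 461.9, -340.5]), 110, 24, 78.0) 0.072780699675631
sole 247 (array([ 349.7, -236.5]), 47, 7, 85.0) 0.022444727263812074
sole 2848 (array([ 462.1, -339.8]), 160, 47, 78.0) 0.02295901184175773
sole 167 (array([ 355.3, -455.8]), 40, 8, -50.4) 0.024757079695071783
[ 0.46451011 -0.33809756  0.1925453 ] [-1.14305907e-03  7.73651023e-01  6.33610842e-01  2.99485837e-04]
```

View pics/w2.png

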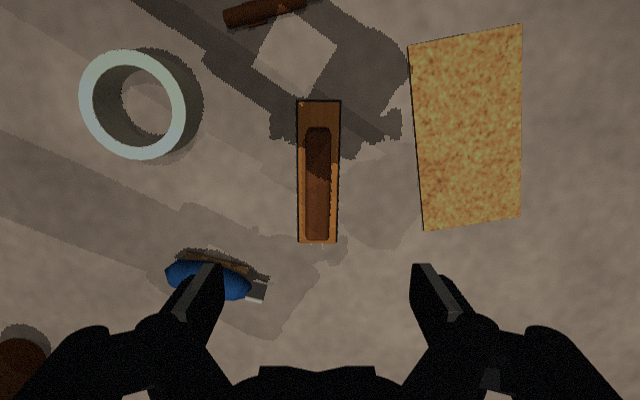

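The wrist view shows the scraper upright at (319,172) with its bar at (318,183), aligned between the fingers. The pad is at (467,128) and the carving and tape are clear. Descend and grip.

Request:
arm_command(
  rows=[
    [85, [-0.008, -0.01, -0.4], [0, 0, -0.007]],
    [85, [-0.008, -0.01, -0.4], [0, 0, -0.007]],
    [85, [-0.008, -0.01, -0.4], [0, 0, -0.007]],
    [85, [-0.008, -0.01, -0.528], [0, 0, -0.007]],
    [85, [-0.008, -0.01, -0.528], [0, 0, -0.007]],
    [85, [-0.008, -0.01, -0.528], [0, 0, -0.007]],
    [0, [-0.008, -0.01, -0.528], [0, 0, -0.007]],
    [0, [-0.008, -0.01, -0.528], [0, 0, -0.007]],
    [0, [-0.008, -0.01, -0.528], [0, 0, -0.007]],
    [0, [-0.008, -0.01, -0.528], [0, 0, -0.007]],
    [0, [-0.008, -0.01, -0.528], [0, 0, -0.007]],
    [0, [-0.008, -0.01, -0.528], [0, 0, -0.007]],
  ],
)

```text
time: 4.17
tool_pos: [0.4619, -0.343, 0.0358]
tool_rot: [0.001, 0.777, 0.629, 0.0]
contact_force: [-1.1, -0.4, 0.0]
gripper_width: 0.138
grasp_force: 0.0
```

Request:
arm_command(
  rows=[
    [0, [0, 0, 0], [0, 0, 0]],
    [0, [0, 0, 0], [0, 0, 0]],
    [0, [0, 0, 0], [0, 0, 0]],
    [0, [0, 0, 0], [0, 0, 0]],
  ],
)

```text
time: 4.5
tool_pos: [0.4615, -0.3426, 0.0348]
tool_rot: [-0.0, 0.777, 0.629, -0.0]
contact_force: [0.8, 0.8, -0.4]
gripper_width: -0.002
grasp_force: 0.0
```

```bash
python3 - <<'E'
from h import *
from plant import vision,monitor
a=vision.grab_frame("wrist");b=vision.grab_frame("scene")
im=np.zeros((600,800,3),np.uint8)
im[:300,:480]=cv2.resize(a['color'],(480,300)); im[300:,:]=cv2.resize(b['color'][200:320,150:310],(800,600))[:300]
cv2.imwrite('pics/c3.png',im[:,:,::-1])
cv2.imwrite('pics/s3.png',cv2.resize(b['color'][200:310,160:320],(800,550),interpolation=cv2.INTER_CUBIC)[:,:,::-1])
cv2.imwrite('pics/w3.png',a['color'][:,:,::-1])
for n,f in(('w',a),('s',b)):
    W=cloud(f);m=(abs(W[...,0]-.464)<.15)&(abs(W[...,1]+.343)<.15)&(cv2.cvtColor(f['color'],cv2.COLOR_RGB2HSV)[...,1]>110)&(W[...,2]>.015)
    for q in blobs(m,60): print(n,q.sum(),rect(W[q]),np.percentile(W[q][:,2],[5,50,95]))
s=monitor.state();print(s['gripper_width'],s['joint_pos'])
E
```

```text
w 29008 (array([ 469. , -321.9]), 119, 108, -59.7) [0.02254506 0.12890884 0.15819915]
w 61 (array([ 470.4, -298.6]), 68, 3, 76.7) [0.10215017 0.10686645 0.11231181]
s 3329 (array([ 402. , -288.6]), 255, 116, -43.5) [0.30734471 0.39494134 0.48286719]
s 699 (array([ 464.3, -345.9]), 162, 49, 77.4) [0.01710415 0.0329155  0.07248749]
s 102 (array([ 330.8, -448.5]), 41, 37, 83.4) [0.03182453 0.04015691 0.04710677]
-5.09881562364646e-05 [-7.68023349e-01  8.55675973e-02  1.85674832e+00  1.58528864e-05
  1.19954284e+00 -5.57591330e-01]
```

View pics/s3.png

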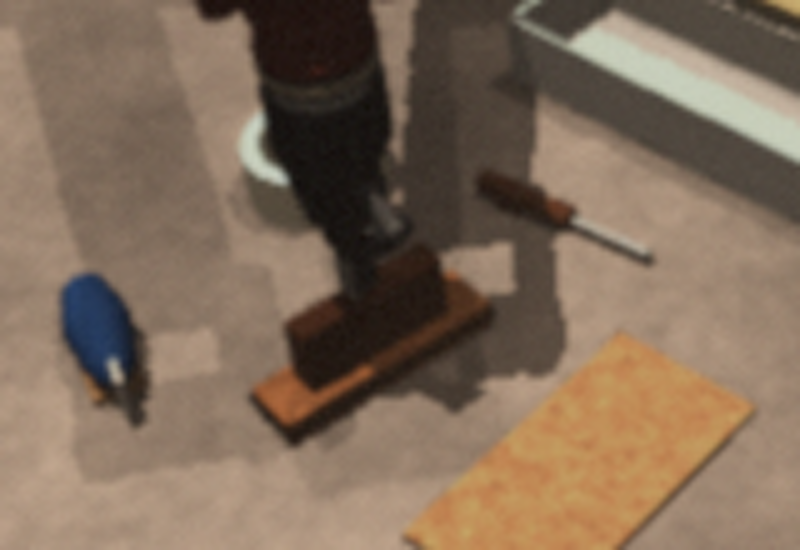

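View pics/w3.png

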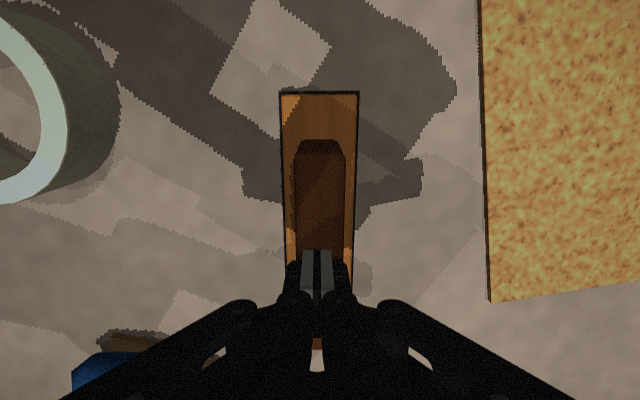

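The scene view shows the gripper over the bar at (370,270). In the wrist view the shut pads at (305-330, 255) look narrower than the bar (295-355), so they have probably closed above it. I'll check where the tips really are.

```bash
python3 - <<'E'
from h import *
from plant import vision,monitor
f=vision.grab_frame("wrist");W=cloud(f)
print('cam',(-f['R'].T@f['t']).round(4))
for u,v in((307,255),(327,255),(307,270),(327,270),(317,270),(317,256),(317,240),(317,350),(317,200),(300,100)): print(u,v,f['z_map'][v,u].round(4),W[v,u].round(4),f['color'][v,u])
s=monitor.state();print(s)
E
```

```text
cam [ 0.4769 -0.2651  0.2166]
307 255 0.1474 [ 0.4584 -0.3306  0.0836] [50 49 46]
327 255 0.1482 [ 0.4672 -0.3328  0.0829] [51 49 46]
307 270 0.1338 [ 0.4589 -0.3303  0.0978] [53 52 48]
327 270 0.1331 [ 0.467  -0.3317  0.0984] [53 52 49]
317 270 0.1345 [ 0.4628 -0.3315  0.0972] [16  1  6]
317 256 0.146 [ 0.4629 -0.3313  0.085 ] [10 18  9]
317 240 0.1573 [ 0.4633 -0.3292  0.0725] [47 24 13]
317 350 0.2656 [ 0.4361 -0.4572  0.001 ] [122 107  93]
317 200 0.1505 [ 0.4676 -0.3091  0.0729] [56 29 21]
300 100 0.1842 [ 0.4674 -0.264   0.0233] [79 48 24]
{'time': 4.65, 'joint_pos': array([-7.68003343e-01,  8.55470399e-02,  1.85671600e+00,  4.46507110e-05,
        1.19958931e+00, -5.57588936e-01]), 'joint_vel': array([ 0.00060797, -0.00089137, -0.00022735, -0.00272391, -0.00068269,
       -0.00173816]), 'joint_efforts': array([-4.72780070e-03, -3.68135083e+01, -3.30445826e+01, -3.42289368e-04,
        1.51292850e-03,  3.49315985e-05]), 'tool_pos': array([ 0.46149554, -0.34253889,  0.0348848 ]), 'tool_rot': array([-1.31418791e-04,  7.77457719e-01,  6.28935194e-01,  4.76763941e-06]), 'contact_force': array([-0.59610297,  0.89798264, -0.00408337]), 'ft_torque': array([0.02431774, 0.03855217, 0.00464831]), 'grasp_force': 0.0, 'gripper_width': -0.00026600919868565803}
```

```bash
python3 - <<'E'
from h import *
f=pickle.load(open('wrist0.pkl','rb'));W=cloud(f)
m=(f['z_map']>0)&(f['z_map']<.3)
k=m&(np.mgrid[:400,:640][0]<330)
R=cv2.Rodrigues(np.array([.1151,.9933,0])*np.pi)[0]
L=(W-np.array([.1428,.6079,.1925]))@R   # tool frame
for lo,hi in((150,315),(315,480)):
    kk=k.copy();kk[:,:lo]=0;kk[:,hi:]=0;P=L[kk];print(kk.sum(),'tool z max',np.percentile(P[:,2],[50,95,99,100]).round(4))
    i=P[:,2]>np.percentile(P[:,2],97);print(P[i].mean(0).round(4))
from plant import vision
f=vision.grab_frame("wrist");W=cloud(f);R=cv2.Rodrigues(np.array([.7775,.6289,0])*np.pi)[0]
L=(W-np.array([.4615,-.3425,.0349]))@R
k=(f['color'].max(-1)<62)&(np.ptp(f['color'].astype(int),axis=-1)<8)&(f['z_map']>0);k[:,:295]=0;k[:,340:]=0;k[300:]=0;k[:235]=0
P=L[k];print(k.sum(),np.percentile(P[:,2],[50,95,99,100]),P[P[:,2]>np.percentile(P[:,2],95)].mean(0))
E
```

```text
3345 tool z max [-0.0773 -0.0572 -0.0533 -0.0515]
[ 0.0021 -0.0428 -0.054 ]
3290 tool z max [-0.0768 -0.0569 -0.0533 -0.0512]
[ 0.0019  0.0428 -0.0539]
1620 [-0.06547054 -0.04688687 -0.0444804  -0.04314145] [ 0.01050958 -0.00120287 -0.04533601]
```

The camera shows the real fingertips about 40 mm short of the reported TCP along the tool axis: -0.052 when open and about -0.041 when shut. The fingers therefore closed just above the bar. I'll reopen, go 44 mm lower and grip again.

Request:
arm_command(
  rows=[
    [85, [0, 0, 0], [0, 0, 0]],
    [85, [0, 0, 0], [0, 0, 0]],
    [85, [0, 0, 0], [0, 0, 0]],
    [85, [0, 0, 0], [0, 0, 0]],
    [85, [0, 0, 0], [0, 0, 0]],
    [85, [0, 0, 0], [0, 0, 0]],
    [85, [0, 0, 0], [0, 0, 0]],
    [85, [0, 0, 0], [0, 0, 0]],
    [85, [0, 0, -0.07], [0, 0, 0]],
    [85, [0, 0, -0.147], [0, 0, 0]],
    [85, [0, 0, -0.147], [0, 0, 0]],
    [85, [0, 0, -0.147], [0, 0, 0]],
  ],
)

```text
time: 5.7
tool_pos: [0.4604, -0.3415, -0.0105]
tool_rot: [-0.002, 0.777, 0.629, -0.0]
contact_force: [0.5, 0.6, 0.8]
gripper_width: 0.993
grasp_force: 0.0
```

Request:
arm_command(
  rows=[
    [0, [0, 0, 0], [0, 0, 0]],
    [0, [0, 0, 0], [0, 0, 0]],
    [0, [0, 0, 0], [0, 0, 0]],
    [0, [0, 0, 0], [0, 0, 0]],
    [0, [0, 0, 0], [0, 0, 0]],
    [0, [0, 0, 0], [0, 0, 0]],
    [0, [0, 0, 0], [0, 0, 0]],
    [0, [0, 0, 0], [0, 0, 0]],
    [0, [0, 0, 0], [0, 0, 0]],
  ],
)

```text
time: 6.45
tool_pos: [0.462, -0.343, -0.0082]
tool_rot: [0.001, 0.777, 0.629, 0.0]
contact_force: [-0.1, 0.8, 5.8]
gripper_width: 0.273
grasp_force: 60.4
```

Request:
arm_command(
  rows=[
    [0, [0, 0, 0.12], [0, 0, 0]],
    [0, [0, 0, 0.24], [0, 0, 0]],
    [0, [0, 0, 0.4], [0, 0, 0]],
    [0, [0, 0.05, 0.55], [0, 0, 0.08]],
    [0, [0, 0.1, 0.7], [0, 0, 0.16]],
    [0, [0, 0.2, 0.8], [0, 0, 0.24]],
    [0, [0, 0.3, 0.9], [0, 0, 0.32]],
    [0, [0, 0.4, 0.97], [0, 0, 0.4]],
    [0, [0, 0.5, 0.97], [0, 0, 0.48]],
    [0, [0, 0.6, 0.97], [0, 0, 0.55]],
    [0, [0, 0.6, 0.97], [0, 0, 0.55]],
  ],
)

```text
time: 7.37
tool_pos: [0.4616, -0.1582, 0.2823]
tool_rot: [0.0, 0.439, 0.899, 0.001]
contact_force: [0.9, -0.5, -2.9]
gripper_width: 0.276
grasp_force: 60.1
```

Request:
arm_command(
  rows=[
    [0, [-0.01, 0.1, 0], [0, 0, 0.08]],
    [0, [-0.02, 0.2, 0], [0, 0, 0.16]],
    [0, [-0.03, 0.3, 0], [0, 0, 0.24]],
    [0, [-0.05, 0.4, 0], [0, 0, 0.32]],
    [0, [-0.05, 0.5, 0], [0, 0, 0.4]],
    [0, [-0.07, 0.6, 0], [0, 0, 0.48]],
    [0, [-0.087, 0.7, 0], [0, 0, 0.565]],
    [0, [-0.087, 0.8, 0], [0, 0, 0.565]],
    [0, [-0.087, 0.8, 0], [0, 0, 0.565]],
    [0, [-0.087, 0.8, 0], [0, 0, 0.565]],
  ],
)

```text
time: 8.2
tool_pos: [0.4349, 0.0782, 0.2804]
tool_rot: [-0.001, 0.014, 1.0, -0.0]
contact_force: [0.2, -0.5, -2.4]
gripper_width: 0.277
grasp_force: 60.4
```

Request:
arm_command(
  rows=[
    [0, [0, 0.1, 0], [0.075, -0.002, 0]],
    [0, [0, 0.2, 0], [0.15, -0.004, 0]],
    [0, [0, 0.3, 0], [0.225, -0.006, 0]],
    [0, [0, 0.42, 0], [0.3, -0.0085, 0]],
    [0, [0, 0.42, 0], [0.3, -0.0085, 0]],
    [0, [0, 0.42, 0], [0.3, -0.0085, 0]],
    [0, [0, 0.42, 0], [0.3, -0.0085, 0]],
  ],
)

```text
time: 8.78
tool_pos: [0.4358, 0.2019, 0.2813]
tool_rot: [0.003, 0.015, 0.972, 0.232]
contact_force: [0.4, -0.2, -2.2]
gripper_width: 0.272
grasp_force: 61.0
```

```bash
cat > chk.py <<'E'
from h import *
from plant import vision,monitor
from scipy.spatial.transform import Rotation as Ro
f=vision.grab_frame("wrist");s=monitor.state();W=cloud(f)
q=s['tool_rot'];R=Ro.from_quat([*q[1:],q[0]]).as_matrix();p=s['tool_pos']
B=np.load('top_board.npz');M=np.stack([B['X'],B['Y'],B['Z']],1)
print('TCP world',p.round(4),'board frame mm',((p-B['O'])@M*1e3).round(1),'force',s['contact_force'].round(1),'w',s['gripper_width'])
rv=Ro.from_matrix(np.stack([B['X']*-1,B['Y'],-B['Z']],1)@R.T).as_rotvec();print('rot err units to board',(rv/(np.pi/2)).round(4),'joints',s['joint_pos'].round(2))
L=(W-p)@R;print('cam in tool',((-f['R'].T@f['t']-p)@R).round(4))
hsv=cv2.cvtColor(f['color'],cv2.COLOR_RGB2HSV)
m=(f['z_map']>.05)&(abs(L[...,1])<.03)&(abs(L[...,0])<.1)
for a,b,n in((-.09,-.07,'bartop'),(-.042,-.02,'block top')):
    k=m&(L[...,2]>a)&(L[...,2]<b)&(hsv[...,0]<25)&(hsv[...,1]>90)
    for w in blobs(k,100): print(n,w.sum(),'tool x/y range mm',(np.percentile(L[w],[1,99],axis=0)*1e3).round(1).tolist(),'fit tilt',np.round(np.linalg.lstsq(np.c_[L[w][:,:2],np.ones(w.sum())],L[w][:,2],rcond=None)[0],4))
E
python3 chk.py
```

```text
TCP world [0.4359 0.2023 0.2819] board frame mm [-74.7 111.5 102.8] force [-0.6  0.7 -2.4] w 0.2742338276094613
rot err units to board [ 0.0004 -0.0002  0.0017] joints [-0.04 -0.45  1.96  0.47  1.63 -1.55]
cam in tool [ 0.0802  0.0003 -0.1812]
bartop 12974 tool x/y range mm [[-19.2, -11.4, -82.1], [57.9, 11.9, -73.9]] fit tilt [ 0.0113 -0.0012 -0.0806]
block top 8178 tool x/y range mm [[7.3, -22.6, -37.1], [82.7, 23.4, -21.8]] fit tilt [-0.0136 -0.0017 -0.0299]
block top 155 tool x/y range mm [[-67.4, -20.6, -31.9], [-48.7, -17.2, -29.4]] fit tilt [-0.0168 -0.07   -0.0329]
block top 158 tool x/y range mm [[-67.1, 17.5, -32.0], [-49.0, 20.9, -29.8]] fit tilt [-0.0016  0.0226 -0.0313]
```

The grip is good, the sole sits about 8.5 mm behind the reported TCP and the tilt matches the board. Lower to about 6 mm above the board, then feel for contact.

Request:
arm_command(
  rows=[
    [0, [0, 0.02, -0.1], [0, 0, 0]],
    [0, [0.001, 0.04, -0.2], [0, 0, 0]],
    [0, [0.002, 0.06, -0.3], [0, 0, 0]],
    [0, [0.002, 0.071, -0.356], [0, 0, 0]],
    [0, [0.002, 0.071, -0.356], [0, 0, 0]],
    [0, [0.002, 0.071, -0.356], [0, 0, 0]],
    [0, [0.002, 0.071, -0.356], [0, 0, 0]],
  ],
)

```text
time: 9.42
tool_pos: [0.4374, 0.2245, 0.1773]
tool_rot: [0.005, 0.014, 0.972, 0.233]
contact_force: [-0.5, -0.1, -2.2]
gripper_width: 0.273
grasp_force: 60.8
```

Request:
arm_command(
  rows=[
    [0, [0, 0.002, -0.004], [0, 0, 0]],
    [0, [0, 0.004, -0.008], [0, 0, 0]],
    [0, [0, 0.006, -0.012], [0, 0, 0]],
    [0, [0, 0.006, -0.012], [0, 0, 0]],
    [0, [0, 0.006, -0.012], [0, 0, 0]],
  ],
)

```text
time: 9.83
tool_pos: [0.4362, 0.2265, 0.1718]
tool_rot: [0.003, 0.014, 0.972, 0.233]
contact_force: [-0.6, -0.3, -2.8]
gripper_width: 0.273
grasp_force: 60.8
```

Request:
arm_command(
  rows=[
    [0, [0, 0.0015, -0.003], [0, 0, 0]],
    [0, [0, 0.0025, -0.005], [0, 0, 0]],
    [0, [0, 0.0025, -0.005], [0, 0, 0]],
    [0, [0, 0.0025, -0.005], [0, 0, 0]],
  ],
)

```text
time: 10.17
tool_pos: [0.436, 0.2273, 0.1699]
tool_rot: [0.003, 0.014, 0.972, 0.233]
contact_force: [0.0, 0.6, -3.0]
gripper_width: 0.277
grasp_force: 60.8
```

```bash
python3 chk.py | head -2
```

```text
TCP world [0.436  0.2273 0.1699] board frame mm [-75.4  83.1  -8.3] force [-0.7 -0.2 -2.8] w 0.2737490980752796
rot err units to board [-0.0007 -0.0005  0.0008] joints [ 0.02 -0.38  2.09  0.48  1.42 -1.59]
```

Request:
arm_command(
  rows=[
    [0, [0, 0.0015, -0.003], [0, 0, 0]],
    [0, [0, 0.0015, -0.003], [0, 0, 0]],
    [0, [0, 0.0015, -0.003], [0, 0, 0]],
  ],
)

```text
time: 10.47
tool_pos: [0.4363, 0.2277, 0.1694]
tool_rot: [0.003, 0.014, 0.972, 0.234]
contact_force: [-0.9, -1.1, 0.1]
gripper_width: 0.271
grasp_force: 61.0
```

Request:
arm_command(
  rows=[
    [0, [0, 0.0015, -0.003], [0, 0, 0]],
    [0, [0, 0.0015, -0.003], [0, 0, 0]],
    [0, [0, 0.0015, -0.003], [0, 0, 0]],
  ],
)

```text
time: 10.72
tool_pos: [0.4362, 0.2278, 0.1693]
tool_rot: [0.003, 0.014, 0.972, 0.233]
contact_force: [-3.9, -4.9, 3.6]
gripper_width: 0.274
grasp_force: 61.9
```

Light contact (~9 N). Back off 0.8 mm and wipe the left half down.

Request:
arm_command(
  rows=[
    [0, [0, -0.001, 0.0024], [0, 0, 0]],
    [0, [-0.001, -0.031, -0.0127], [0, 0, 0]],
    [0, [-0.002, -0.061, -0.0278], [0, 0, 0]],
    [0, [-0.003, -0.09, -0.043], [0, 0, 0]],
    [0, [-0.003, -0.12, -0.058], [0, 0, 0]],
    [0, [-0.004, -0.15, -0.073], [0, 0, 0]],
    [0, [-0.005, -0.179, -0.088], [0, 0, 0]],
  ],
)

```text
time: 11.3
tool_pos: [0.4349, 0.1734, 0.1417]
tool_rot: [0.004, 0.015, 0.972, 0.234]
contact_force: [0.9, 0.2, 3.4]
gripper_width: 0.272
grasp_force: 61.5
```

Request:
arm_command(
  rows=[
    [0, [-0.001, -0.03, -0.015], [0, 0, 0]],
    [0, [-0.002, -0.06, -0.03], [0, 0, 0]],
    [0, [-0.003, -0.089, -0.0453], [0, 0, 0]],
    [0, [-0.003, -0.119, -0.0604], [0, 0, 0]],
    [0, [-0.004, -0.1485, -0.0755], [0, 0, 0]],
    [0, [-0.005, -0.178, -0.0906], [0, 0, 0]],
  ],
)

```text
time: 11.8
tool_pos: [0.4333, 0.1202, 0.1145]
tool_rot: [0.003, 0.014, 0.972, 0.234]
contact_force: [0.8, 0.5, 4.8]
gripper_width: 0.274
grasp_force: 61.7
```

```bash
python3 chk.py | head -2; python3 - <<'E'
from h import *
from plant import vision
f=vision.grab_frame("top");g=vision.grab_frame("wrist")
a=cv2.resize(f['color'][120:285,215:380],(400,400));b=cv2.resize(g['color'],(400,250))
im=np.zeros((400,800,3),np.uint8);im[:,:400]=a;im[:250,400:]=b
cv2.imwrite('pics/st1.png',im[:,:,::-1])
E
```

```text
TCP world [0.4333 0.1191 0.114 ] board frame mm [-75.  -38.7  -9.2] force [ 1.1 -2.6  2.2] w 0.2742247401214948
rot err units to board [-0.0003 -0.0003  0.0015] joints [-0.23 -0.35  2.16  0.46  1.44 -1.86]
```

View pics/st1.png

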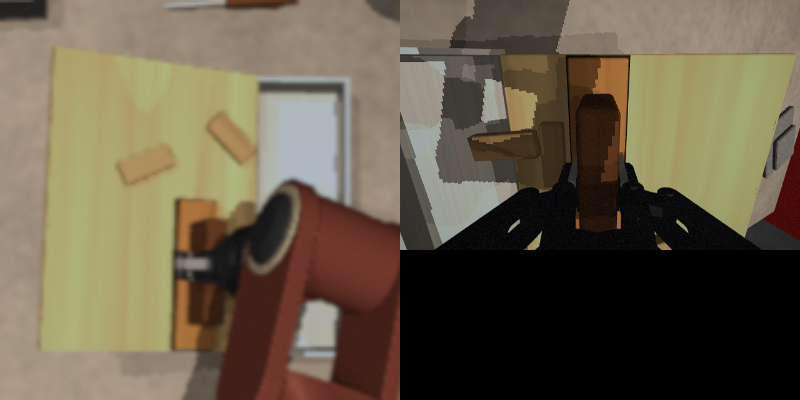

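The top view shows the scraper's left half halfway down, with the right chips untouched. In the wrist view chip3 (550,155) lies against the long face, and the lower-left chip (505,145) hangs towards the trough. Continue over the edge.

Request:
arm_command(
  rows=[
    [0, [-0.001, -0.03, -0.015], [0, 0, 0]],
    [0, [-0.002, -0.06, -0.03], [0, 0, 0]],
    [0, [-0.003, -0.089, -0.045], [0, 0, 0]],
    [0, [-0.003, -0.119, -0.06], [0, 0, 0]],
    [0, [-0.004, -0.1485, -0.075], [0, 0, 0]],
    [0, [-0.005, -0.178, -0.09], [0, 0, 0]],
    [0, [-0.006, -0.208, -0.105], [0, 0, 0]],
    [0, [-0.006, -0.223, -0.113], [0, 0, 0]],
    [0, [-0.006, -0.223, -0.113], [0, 0, 0]],
    [0, [-0.006, -0.223, -0.113], [0, 0, 0]],
  ],
)

```text
time: 12.78
tool_pos: [0.4312, 0.0529, 0.0802]
tool_rot: [0.003, 0.015, 0.972, 0.233]
contact_force: [-0.3, -4.0, 3.3]
gripper_width: 0.274
grasp_force: 61.9
```

```bash
python3 chk.py | head -2; cat > chips.py <<'E'
from h import *
from plant import vision
B=np.load('top_board.npz');M=np.stack([B['X'],B['Y'],B['Z']],1)
for n in("scene","wrist","top"):
    f=vision.grab_frame(n);W=cloud(f);hsv=cv2.cvtColor(f['color'],cv2.COLOR_RGB2HSV)
    L=(W-B['O'])@M
    b=(abs(L[...,0])<.17)&(abs(L[...,1])<.16)&(L[...,2]>.005)&(L[...,2]<.018)&(hsv[...,0]<20)&(hsv[...,1]>75)
    for q in blobs(b,25): print(n,'on board',q.sum(),rect(L[q]))
    t=(abs(W[...,0]-.505)<.165)&(abs(W[...,1]+.02)<.055)&(W[...,2]>.007)&(W[...,2]<.08)&(hsv[...,0]<22)&(hsv[...,1]>75)
    for q in blobs(t,25): print(n,'in trough',q.sum(),rect(W[q]),np.percentile(W[q][:,2],[5,50,95]).round(3))
E
python3 chips.py
```

```text
TCP world [0.4312 0.0529 0.0802] board frame mm [ -75.2 -113.1   -9.3] force [ 0.4 -4.9  2.2] w 0.27447437121123064
rot err units to board [ 0.0006 -0.0006  0.0012] joints [-0.38 -0.28  2.17  0.44  1.43 -2.02]
scene on board 95 (array([41.3, 14.1]), 60, 27, -63.3)
scene on board 28 (array([   0.3, -121.8]), 52, 29, 64.2)
scene on board 106 (array([ 81.1, -85.8]), 58, 31, 48.0)
scene in trough 114 (array([438.6,   6.7]), 84, 56, 0.1) [0.01  0.017 0.025]
wrist on board 76 (array([15.5, 38.8]), 6, 3, 73.0)
wrist in trough 1203 (array([428. ,  29.5]), 60, 11, 0.1) [0.011 0.026 0.027]
wrist in trough 3022 (array([457.8,  -6.7]), 62, 28, -33.3) [0.013 0.018 0.019]
top on board 196 (array([ 78.8, -82.9]), 60, 28, 50.0)
top on board 202 (array([39.2, 17.7]), 59, 24, -63.1)
top on board 110 (array([-78.4, -92.5]), 162, 17, 5.3)
```

Both left chips are in the trough. Lift and go to the top of the right half.

Request:
arm_command(
  rows=[
    [0, [-0.003, -0.05, 0.09], [0, 0, 0]],
    [0, [-0.003, -0.091, 0.178], [0, 0, 0]],
    [0, [0.09, 0.0, 0.225], [0, 0, 0]],
    [0, [0.18, 0.09, 0.265], [0, 0, 0]],
    [0, [0.27, 0.18, 0.305], [0, 0, 0]],
    [0, [0.36, 0.27, 0.345], [0, 0, 0]],
    [0, [0.44, 0.36, 0.385], [0, 0, 0]],
    [0, [0.5, 0.44, 0.41], [0, 0, 0]],
    [0, [0.515, 0.513, 0.418], [0, 0, 0]],
    [0, [0.515, 0.513, 0.418], [0, 0, 0]],
    [0, [0.515, 0.513, 0.418], [0, 0, 0]],
    [0, [0.515, 0.513, 0.418], [0, 0, 0]],
  ],
)

```text
time: 13.98
tool_pos: [0.5842, 0.2078, 0.2037]
tool_rot: [0.001, 0.015, 0.972, 0.233]
contact_force: [0.7, -0.2, -2.9]
gripper_width: 0.273
grasp_force: 60.9
```

```bash
python3 chk.py
```

```text
TCP world [0.5845 0.2074 0.2041] board frame mm [73.6 84.7 29.2] force [-0.4 -0.2 -2.9] w 0.27025449944664476
rot err units to board [-0.0003 -0.0025  0.0009] joints [-0.02 -0.03  1.73  0.47  1.45 -1.62]
cam in tool [ 0.0802  0.0009 -0.1811]
bartop 13126 tool x/y range mm [[-19.1, -10.7, -82.0], [58.0, 12.5, -73.7]] fit tilt [ 0.0114 -0.0015 -0.0805]
block top 8141 tool x/y range mm [[7.6, -20.8, -37.7], [82.8, 23.9, -22.0]] fit tilt [-0.0101  0.0005 -0.03  ]
block top 152 tool x/y range mm [[-67.4, -19.8, -31.6], [-48.5, -16.3, -29.2]] fit tilt [-0.0028 -0.1703 -0.0337]
block top 159 tool x/y range mm [[-67.3, 18.3, -31.5], [-48.3, 21.7, -29.5]] fit tilt [-0.0107  0.0868 -0.0329]
```

Lower 36 mm along the normal, then feel for contact.

Request:
arm_command(
  rows=[
    [0, [0, 0.018, -0.036], [0, 0, 0]],
    [0, [0.001, 0.036, -0.072], [0, 0, 0]],
    [0, [0.001, 0.05, -0.099], [0, 0, 0]],
    [0, [0.001, 0.054, -0.107], [0, 0, 0]],
    [0, [0.001, 0.054, -0.107], [0, 0, 0]],
    [0, [0.001, 0.054, -0.107], [0, 0, 0]],
  ],
)

```text
time: 14.53
tool_pos: [0.5858, 0.2243, 0.1736]
tool_rot: [0.003, 0.014, 0.972, 0.234]
contact_force: [0.2, -0.3, -1.5]
gripper_width: 0.27
grasp_force: 61.0
```

Request:
arm_command(
  rows=[
    [0, [0, 0.0015, -0.003], [0, 0, 0]],
    [0, [0, 0.003, -0.006], [0, 0, 0]],
    [0, [0, 0.003, -0.006], [0, 0, 0]],
    [0, [0, 0.003, -0.006], [0, 0, 0]],
  ],
)

```text
time: 14.87
tool_pos: [0.5863, 0.2251, 0.1726]
tool_rot: [0.003, 0.014, 0.972, 0.234]
contact_force: [-0.2, -0.4, -2.3]
gripper_width: 0.273
grasp_force: 61.0
```

```bash
python3 chk.py | head -2
```

```text
TCP world [0.5862 0.2251 0.1726] board frame mm [74.9 86.2 -6.9] force [ 1.2  0.6 -2.8] w 0.2712769406316098
rot err units to board [-0.0007 -0.      0.0008] joints [ 0.01  0.    1.76  0.48  1.38 -1.62]
```

Request:
arm_command(
  rows=[
    [0, [0, 0.0015, -0.003], [0, 0, 0]],
    [0, [0, 0.003, -0.006], [0, 0, 0]],
    [0, [0, 0.003, -0.006], [0, 0, 0]],
    [0, [0, 0.003, -0.006], [0, 0, 0]],
  ],
)

```text
time: 15.25
tool_pos: [0.5862, 0.2261, 0.1707]
tool_rot: [0.003, 0.014, 0.972, 0.234]
contact_force: [0.2, -0.7, -0.8]
gripper_width: 0.277
grasp_force: 61.0
```

Request:
arm_command(
  rows=[
    [0, [-0.001, -0.03, -0.0152], [0, 0, 0]],
    [0, [-0.002, -0.06, -0.0304], [0, 0, 0]],
    [0, [-0.003, -0.089, -0.0456], [0, 0, 0]],
    [0, [-0.003, -0.119, -0.0608], [0, 0, 0]],
    [0, [-0.004, -0.1485, -0.076], [0, 0, 0]],
    [0, [-0.005, -0.178, -0.091], [0, 0, 0]],
  ],
)

```text
time: 15.75
tool_pos: [0.5848, 0.1715, 0.1429]
tool_rot: [0.003, 0.015, 0.972, 0.234]
contact_force: [1.8, 0.1, 1.2]
gripper_width: 0.272
grasp_force: 61.3
```

Request:
arm_command(
  rows=[
    [0, [-0.001, -0.03, -0.0152], [0, 0, 0]],
    [0, [-0.002, -0.06, -0.0304], [0, 0, 0]],
    [0, [-0.003, -0.089, -0.0456], [0, 0, 0]],
    [0, [-0.003, -0.119, -0.0608], [0, 0, 0]],
    [0, [-0.004, -0.1485, -0.076], [0, 0, 0]],
    [0, [-0.005, -0.178, -0.091], [0, 0, 0]],
  ],
)

```text
time: 16.25
tool_pos: [0.5834, 0.1184, 0.1159]
tool_rot: [0.004, 0.014, 0.972, 0.234]
contact_force: [-0.3, -0.0, 3.1]
gripper_width: 0.275
grasp_force: 61.6
```

```bash
python3 chk.py | head -2; python3 chips.py
```

```text
TCP world [0.5834 0.1171 0.1152] board frame mm [ 75.1 -36.1  -9.1] force [ 0.5 -2.6  1.6] w 0.2707167044227616
rot err units to board [-0.0004 -0.0002  0.0016] joints [-0.17  0.04  1.82  0.48  1.38 -1.83]
scene on board 282 (array([ 89.8, -92.9]), 145, 83, 9.4)
scene in trough 65 (array([429.3,  26.6]), 62, 17, 0.4) [0.008 0.02  0.027]
scene in trough 49 (array([457.7, -10.5]), 55, 23, -29.5) [0.013 0.016 0.02 ]
wrist on board 11198 (array([ 56.4, -99.7]), 97, 64, -9.1)
wrist in trough 4592 (array([459.9,  -9.3]), 56, 24, -32.9) [0.014 0.018 0.019]
wrist in trough 234 (array([451.8,  32.5]), 14, 5, 0.3) [0.016 0.026 0.027]
top on board 76 (array([ 32.4, -20. ]), 107, 38, 25.6)
```

Fine; finish the stroke (about 79 mm).

Request:
arm_command(
  rows=[
    [0, [-0.001, -0.03, -0.015], [0, 0, 0]],
    [0, [-0.002, -0.06, -0.03], [0, 0, 0]],
    [0, [-0.003, -0.089, -0.045], [0, 0, 0]],
    [0, [-0.003, -0.119, -0.06], [0, 0, 0]],
    [0, [-0.004, -0.1485, -0.075], [0, 0, 0]],
    [0, [-0.005, -0.178, -0.09], [0, 0, 0]],
    [0, [-0.006, -0.208, -0.105], [0, 0, 0]],
    [0, [-0.006, -0.235, -0.119], [0, 0, 0]],
    [0, [-0.006, -0.235, -0.119], [0, 0, 0]],
    [0, [-0.006, -0.235, -0.119], [0, 0, 0]],
    [0, [-0.006, -0.235, -0.119], [0, 0, 0]],
  ],
)

```text
time: 17.37
tool_pos: [0.5812, 0.0466, 0.0792]
tool_rot: [0.003, 0.015, 0.973, 0.232]
contact_force: [0.3, -6.5, 2.5]
gripper_width: 0.271
grasp_force: 61.9
```

```bash
python3 chk.py | head -2; python3 chips.py
```

```text
TCP world [0.5812 0.0466 0.0792] board frame mm [  74.9 -115.3   -9.2] force [ 0.1 -7.8  2.1] w 0.2723855806733622
rot err units to board [ 0.0018 -0.0005  0.0013] joints [-0.29  0.1   1.83  0.46  1.37 -1.96]
scene on board 42 (array([ 129.1, -135.4]), 75, 33, 29.7)
scene in trough 67 (array([429.9,  27.6]), 62, 15, 5.8) [0.009 0.019 0.027]
scene in trough 50 (array([458. , -12.2]), 57, 24, -36.8) [0.013 0.016 0.019]
scene in trough 82 (array([560.3, -30.1]), 74, 64, 80.4) [0.008 0.016 0.022]
wrist in trough 3806 (array([459.7,  -9.6]), 57, 24, -33.6) [0.017 0.018 0.019]
wrist in trough 444 (array([450.2,  32.8]), 17, 5, 7.4) [0.01  0.023 0.027]
wrist in trough 4370 (array([542.3, -30. ]), 60, 29, 87.3) [0.017 0.019 0.02 ]
wrist in trough 3905 (array([580.2, -22.1]), 60, 32, -87.4) [0.015 0.018 0.019]
top on board 111 (array([ 71.2, -95.2]), 161, 25, 8.1)
top in trough 50 (array([578.4, -14.4]), 25, 18, -1.5) [0.013 0.016 0.019]
top in trough 119 (array([460.2,  -5.9]), 60, 22, -21.8) [0.014 0.017 0.021]
top in trough 57 (array([428.2,  28.5]), 55, 9, -0.9) [0.022 0.025 0.027]
```

All four chips lie in the trough at about (429,28), (459,-10), (542,-30) and (580,-22) mm. Lift off, level the scraper and carry it to the pad.

Request:
arm_command(
  rows=[
    [0, [-0.001, -0.045, 0.09], [0, 0, 0]],
    [0, [-0.003, -0.09, 0.18], [0, 0, 0]],
    [0, [0, -0.12, 0.29], [-0.05, 0.0015, 0]],
    [0, [0.02, -0.16, 0.4], [-0.1, 0.003, 0]],
    [0, [0.04, -0.2, 0.5], [-0.15, 0.0045, 0]],
    [0, [0.05, -0.28, 0.6], [-0.2, 0.006, 0]],
    [0, [0.07, -0.37, 0.62], [-0.25, 0.0075, 0]],
    [0, [0.09, -0.45, 0.62], [-0.3, 0.0085, 0]],
    [0, [0.09, -0.45, 0.62], [-0.3, 0.0085, 0]],
    [0, [0.09, -0.45, 0.62], [-0.3, 0.0085, 0]],
  ],
)

```text
time: 18.4
tool_pos: [0.6072, -0.0854, 0.2635]
tool_rot: [-0.002, 0.015, 1.0, 0.001]
contact_force: [-1.0, -0.1, -2.6]
gripper_width: 0.276
grasp_force: 60.9
```

Request:
arm_command(
  rows=[
    [0, [0.01, -0.1, 0], [0, 0, -0.08]],
    [0, [0.02, -0.2, 0], [0, 0, -0.16]],
    [0, [0.03, -0.3, 0], [0, 0, -0.24]],
    [0, [0.04, -0.4, 0], [0, 0, -0.32]],
    [0, [0.05, -0.5, 0], [0, 0, -0.4]],
    [0, [0.06, -0.6, 0], [0, 0, -0.48]],
    [0, [0.07, -0.7, 0], [0, 0, -0.56]],
    [0, [0.09, -0.8, 0], [0, 0, -0.64]],
    [0, [0.09, -0.82, 0], [0, 0, -0.72]],
    [0, [0.09, -0.82, 0], [0, 0, -0.8]],
    [0, [0.09, -0.82, 0], [0, 0, -0.88]],
    [0, [0.09, -0.82, 0], [0, 0, -0.95]],
  ],
)

```text
time: 19.4
tool_pos: [0.6341, -0.3314, 0.2628]
tool_rot: [-0.003, 0.692, 0.722, 0.0]
contact_force: [-0.5, -0.4, -2.9]
gripper_width: 0.272
grasp_force: 60.9
```

Request:
arm_command(
  rows=[
    [0, [0, 0, -0.1], [0, 0, -0.045]],
    [0, [0, 0, -0.2], [0, 0, -0.045]],
    [0, [0, 0, -0.3], [0, 0, -0.045]],
    [0, [0, 0, -0.4], [0, 0, -0.045]],
    [0, [0, 0, -0.5], [0, 0, -0.045]],
    [0, [0, 0, -0.5], [0, 0, -0.045]],
    [0, [0, 0, -0.5], [0, 0, -0.045]],
  ],
)

```text
time: 19.98
tool_pos: [0.6326, -0.33, 0.1114]
tool_rot: [-0.005, 0.715, 0.699, -0.001]
contact_force: [-0.3, -0.0, -1.7]
gripper_width: 0.273
grasp_force: 60.7
```

```bash
python3 chk.py; python3 - <<'E'
from h import *
from plant import vision
for n in("top","wrist","scene"):
    f=vision.grab_frame(n);W=cloud(f);hsv=cv2.cvtColor(f['color'],cv2.COLOR_RGB2HSV)
    k=(abs(W[...,0]-.635)<.09)&(abs(W[...,1]+.334)<.14)&(hsv[...,1]>90)
    p=k&(W[...,2]>.001)&(W[...,2]<.012);print(n,'pad',rect(W[p]),np.median(W[p][:,2]))
    for q in blobs(k&(W[...,2]>.08)&(W[...,2]<.22),60): print(n,'held',q.sum(),rect(W[q]),np.percentile(W[q][:,2],[5,50,95]).round(3))
E
```

```text
TCP world [ 0.6346 -0.3315  0.1151] board frame mm [ 139.  -434.6  193.3] force [-0.   0.1 -1.1] w 0.27332830027545263
rot err units to board [ 0.2284 -0.2424  0.9753] joints [-0.59  0.32  1.45  0.    1.38 -0.56]
cam in tool [ 0.0799 -0.0022 -0.1783]
bartop 12697 tool x/y range mm [[-18.9, -14.5, -78.9], [57.9, 8.8, -73.0]] fit tilt [ 0.004   0.0026 -0.0773]
block top 8056 tool x/y range mm [[8.3, -24.6, -37.9], [83.1, 18.7, -25.8]] fit tilt [-0.0036  0.0019 -0.0277]
block top 157 tool x/y range mm [[-66.9, -23.9, -28.4], [-48.5, -20.4, -26.0]] fit tilt [-0.0027 -0.1373 -0.0304]
block top 157 tool x/y range mm [[-67.0, 14.3, -28.4], [-47.8, 17.7, -26.0]] fit tilt [-0.0109  0.0213 -0.0281]
top pad (array([ 639.4, -297.4]), 135, 124, 89.9) 0.006307142494021592
top held 450 (array([ 634.4, -286.2]), 73, 47, 88.5) [0.134 0.147 0.197]
wrist pad (array([ 634.3, -321.5]), 187, 117, 88.8) 0.007072265923394819
wrist held 29882 (array([ 634.5, -324.7]), 152, 99, 89.2) [0.148 0.198 0.215]
scene pad (array([ 634.3, -334.3]), 219, 121, 89.0) 0.005156457700130923
scene held 782 (array([ 651.5, -336.1]), 166, 61, 81.1) [0.134 0.15  0.199]
```

Request:
arm_command(
  rows=[
    [0, [0, -0.005, -0.1], [0, 0, 0]],
    [0, [0, -0.01, -0.2], [0, 0, 0]],
    [0, [0, -0.01, -0.3], [0, 0, 0]],
    [0, [0, -0.01, -0.35], [0, 0, 0]],
    [0, [0, -0.01, -0.37], [0, 0, 0]],
    [0, [0, -0.01, -0.37], [0, 0, 0]],
    [0, [0, -0.01, -0.37], [0, 0, 0]],
    [0, [0, -0.01, -0.37], [0, 0, 0]],
  ],
)

```text
time: 20.85
tool_pos: [0.6373, -0.3365, 0.0085]
tool_rot: [0.002, 0.715, 0.699, 0.001]
contact_force: [-1.1, -0.0, -1.9]
gripper_width: 0.272
grasp_force: 60.8
```

Request:
arm_command(
  rows=[
    [0, [0, 0, -0.005], [0, 0, 0]],
    [0, [0, 0, -0.01], [0, 0, 0]],
    [0, [0, 0, -0.01], [0, 0, 0]],
    [0, [0, 0, -0.01], [0, 0, 0]],
  ],
)

```text
time: 21.18
tool_pos: [0.6354, -0.3353, 0.0025]
tool_rot: [0.0, 0.715, 0.699, 0.0]
contact_force: [0.8, -0.5, -2.2]
gripper_width: 0.274
grasp_force: 60.8
```

Request:
arm_command(
  rows=[
    [0, [0, 0, -0.004], [0, 0, 0]],
    [0, [0, 0, -0.008], [0, 0, 0]],
    [0, [0, 0, -0.008], [0, 0, 0]],
    [0, [0, 0, -0.008], [0, 0, 0]],
  ],
)

```text
time: 21.52
tool_pos: [0.6351, -0.3351, -0.0006]
tool_rot: [-0.0, 0.715, 0.699, -0.0]
contact_force: [0.4, 0.1, -2.6]
gripper_width: 0.273
grasp_force: 60.8
```

Request:
arm_command(
  rows=[
    [0, [0, 0, -0.004], [0, 0, 0]],
    [0, [0, 0, -0.006], [0, 0, 0]],
    [0, [0, 0, -0.006], [0, 0, 0]],
    [0, [0, 0, -0.006], [0, 0, 0]],
  ],
)

```text
time: 21.85
tool_pos: [0.6353, -0.3353, -0.0021]
tool_rot: [0.0, 0.715, 0.699, 0.0]
contact_force: [-0.4, -0.5, -2.1]
gripper_width: 0.274
grasp_force: 60.9
```

Request:
arm_command(
  rows=[
    [0, [0, 0, -0.003], [0, 0, 0]],
    [0, [0, 0, -0.003], [0, 0, 0]],
    [0, [0, 0, -0.003], [0, 0, 0]],
  ],
)

```text
time: 22.1
tool_pos: [0.6354, -0.3353, -0.0022]
tool_rot: [0.0, 0.715, 0.699, -0.0]
contact_force: [-1.3, 1.9, 3.6]
gripper_width: 0.275
grasp_force: 61.5
```

Contact. Release (the fingers swing back and upward as they open), then rise.

Request:
arm_command(
  rows=[
    [85, [0, 0, 0], [0, 0, 0]],
    [85, [0, 0, 0], [0, 0, 0]],
    [85, [0, 0, 0], [0, 0, 0]],
    [85, [0, 0, 0], [0, 0, 0]],
    [85, [0, 0, 0], [0, 0, 0]],
    [85, [0, 0, 0], [0, 0, 0]],
    [85, [0, 0, 0], [0, 0, 0]],
    [85, [0, 0, 0], [0, 0, 0]],
    [85, [0, 0, 0], [0, 0, 0]],
  ],
)

```text
time: 22.85
tool_pos: [0.6353, -0.3353, -0.003]
tool_rot: [0.0, 0.715, 0.699, 0.0]
contact_force: [0.4, 0.1, -1.3]
gripper_width: 0.995
grasp_force: 0.0
```

Request:
arm_command(
  rows=[
    [85, [0, 0, 0.08], [0, 0, 0]],
    [85, [0, 0, 0.2], [0, 0, 0]],
    [85, [0, 0, 0.3], [0, 0, 0]],
    [85, [0, 0, 0.43], [0, 0, 0]],
    [85, [0, 0, 0.55], [0, 0, 0]],
    [85, [0, 0, 0.7], [0, 0, 0]],
    [85, [0, 0, 0.7], [0, 0, 0]],
    [85, [0, 0, 0.7], [0, 0, 0]],
    [85, [0, 0, 0.7], [0, 0, 0]],
  ],
)

```text
time: 23.6
tool_pos: [0.6354, -0.3353, 0.2074]
tool_rot: [0.0, 0.715, 0.699, 0.0]
contact_force: [0.3, 0.0, -0.6]
gripper_width: 0.992
grasp_force: 0.0
```

```bash
python3 - <<'E'
from h import *
from plant import vision,monitor
for n in("top","wrist","scene"):
    f=vision.grab_frame(n);W=cloud(f);hsv=cv2.cvtColor(f['color'],cv2.COLOR_RGB2HSV)
    k=(abs(W[...,0]-.635)<.09)&(abs(W[...,1]+.334)<.14)&(hsv[...,1]>90)
    p=k&(W[...,2]>.001)&(W[...,2]<.012);print(n,'pad',rect(W[p]))
    for a,b in((.02,.035),(.07,.09)):
        for q in blobs(k&(W[...,2]>a)&(W[...,2]<b),60): print(n,'scraper',rect(W[q]),np.percentile(W[q][:,2],[5,50,95]).round(3))
    cv2.imwrite(f'pics/{n}9.png',f['color'][:,:,::-1])
print(monitor.state()['contact_force'])
E
python3 chips.py | grep -v "on board$"
```

```text
top pad (array([ 636. , -322.7]), 187, 117, 88.8)
top scraper (array([ 634.4, -316.4]), 123, 47, 89.0) [0.022 0.028 0.032]
top scraper (array([ 634.5, -333.2]), 106, 24, 88.9) [0.072 0.078 0.081]
wrist pad (array([ 634.1, -322.4]), 237, 117, 89.0)
wrist scraper (array([ 634.4, -331.7]), 161, 48, 88.8) [0.026 0.029 0.03 ]
wrist scraper (array([ 634.5, -332. ]), 108, 24, 88.5) [0.076 0.079 0.08 ]
scene pad (array([ 634.6, -335.8]), 216, 121, 88.7)
scene scraper (array([ 637.5, -337.8]), 164, 46, 88.3) [0.022 0.027 0.033]
scene scraper (array([ 635.7, -336.9]), 111, 27, 89.4) [0.072 0.077 0.08 ]
[ 0.23393374 -0.20858959 -0.9351844 ]
scene in trough 110 (array([447.4,  10. ]), 98, 45, -47.5) [0.009 0.017 0.026]
scene in trough 26 (array([544.9, -13.5]), 25, 22, -89.9) [0.011 0.016 0.02 ]
scene in trough 39 (array([579.4, -11.1]), 31, 27, 88.9) [0.01  0.015 0.021]
top in trough 137 (array([578.7, -24.7]), 58, 25, -85.3) [0.013 0.017 0.021]
top in trough 31 (array([540.3, -41.9]), 39, 22, 88.2) [0.016 0.018 0.021]
top in trough 134 (array([458.5,  -9.9]), 57, 20, -32.2) [0.014 0.017 0.02 ]
top in trough 45 (array([429.7,  28.5]), 53, 9, -0.7) [0.022 0.024 0.028]
```

View pics/scene9.png

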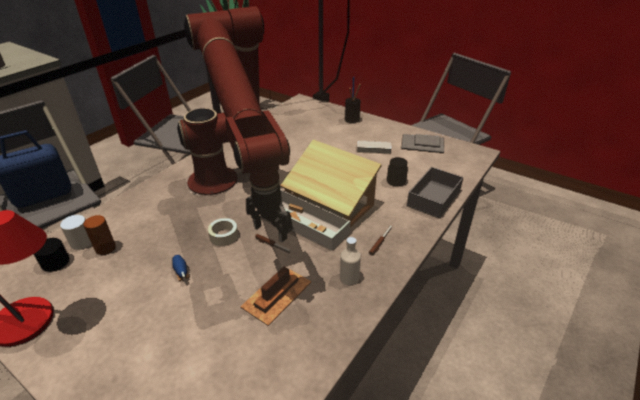

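The scene shows the board bare at (335,175) and the chips in the trough at (310,222). The scraper sits square on the pad at (277,290), the bystanders are in place and the gripper is clear.

```bash
python3 -c "
from plant import manip;print(manip.job_done())"
```

```text
the job is handed in; nothing more can be done
None
```

The job is handed in (no verdict came back): my last camera check showed all four chips in the trough, the scraper flat and square within a few mm of the pad's centre, and the gripper clear, at about 24 s.

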